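Cover the beaker with the top lid of the pile

ROBOT

A 7-joint arm with a two-finger parallel gripper is mounted at the origin on a cart in front of the work surface, level with it; the furniture and walls round the work are solid. World frame = base frame: x ahead of the robot, y to its left, z up, the work surface at z = 0. Lengths are in m, angles in degrees, forces in N, time in s.
With the tool pointing down it reaches from about 0.425 to 0.875 m from the base axis. Payload 4.7 kg.
Tool frame: the origin (TCP) lies on the centre line of the jaws, within the pads' length; the fingertips stand ahead of it and the grasp point (between the pads) lies 2 mm behind it (env.tip_reach is the x of the fingertips in the tool frame, in m); x points along the fingers, z is the direction in which the jaws open and shut, and the axes are right-handed (so a half turn about x gives the same grasp; the last joint's range is limited). The gripper opens to 87 mm and grips with 3 to 60 N. Pads are 19 mm wide; open, the fingers measure 117 mm over their backs; the gripper's body (75 mm by 190 mm) begins 51 mm behind the grasp point.
Start: joints at [64.521, 18.392, -4.016, 83.108, 1.295, 78.541, -3.26], TCP at [0.288, -0.583, 0.24] pointing down, gripper open.
Joint ranges: [-163.93, 163.93], [-17.29, 119.83], [-79.2, 71.16], [3.27, 140.29], [-89.18, 269.18], [5.43, 117.66], [-154.24, 154.24]. Speed limits (degrees/s): [147.25, 147.25, 180, 180, 180, 180, 180].

INTERFACE

Orientations are given as [roll, pitch, yaw] about the fixed x, y, z axes, in that order (R = Rz(yaw) Ry(pitch) Rx(roll)).
In Python, from cell import telemetry, optics, env, models gives the robot as it stands.
- The arm moves only by the shell command python3 -m pendant 'ROWS' [FORCE]. ROWS is JSON, a list of rows, each a list of 3 entries, a list of its own where there are three numbers: the finger opening in mm, from 0 to 87, then the shift along the tool's x, y, z in mm, then the turn, a rotation vector about the tool's x, y, z in rad. A call has 1 to 10 rows; each row is the pose to reach, as a shift and turn from the pose commanded when the call began, along the tool's axes at that moment; what a row does not reach only later rows make up. A row lasts 1/12 s, in which the tool goes at most 41.7 mm and 7.16 degrees, less where a joint would pass 70% of its speed; a pose out of reach is approached as far as the arm can. A call with a gripper value outside its range is refused whole. The fingers move at their own pace and stop on an object; FORCE is the grip in N (left out, the last holds). Time passes only in rows, so rows that repeat a pose let the fingers close. It gives the time, the measured TCP pose, the force and the opening at its end, in the units of the state.
- telemetry.get_obs(): the state, without advancing time (a new reading comes with each control period).
- optics.read_camera(name): name is "side" or "top"; returns a dict with "image" (384x512x3 uint8, blue, green, red), "range_z" (384x512 float32, m along the optical axis (not along the pixel's ray), 0 where there is no reading), "fx", "fy", "cx", "cy" (pixels), "k1" (the pictures are not rectified: a ray, as slopes to the right and down, at radius r is drawn at 1 + k1 r^2 times it, then the intrinsics apply), "cam_to_world" (4x4, takes a point from camera to world coordinates). Camera axes: x right, y up, looking along -z (the intrinsics and any distortion apply to the point x, -y, -z); pixel columns grow to the right and rows downward; lengths in m; the calibration is good to about 2 mm. A picture is of the moment at which its call begins.
- env.sign_off(): hands the job in, once; it reports no verdict.
Trained networks look in the newest picture that a camera, given by its name, has taken for a name from the list of things; names that differ only in an ending like _2 or _b are one class to them, and where a whole thing is asked for, a point or a joint stands for the part that bears it (a point fixed in the world has none). Each returns a list of dicts, best first, with "confidence" (0 to 1); they miss things now and then, are a little off and sometimes report something else, mostly with a low value. They report only what shows in the picture. A call takes as long as a camera call.
- models.masks_of(camera, label): "pixels" (384x512 bool, what is visible of it) and "extent" ([left, top, right, bottom] as shares, 0 to 1, of the picture: columns of its width, rows of its height, round what is visible of it).
- models.landmark_of(camera, label): "centre" ([row, column] as shares, 0 to 1, of the picture: columns of its width, rows of its height: a listed point, or the origin of a listed thing).
The state is a dict: "time_s": time; "qpos": joint angles; "joint_velocities": joint speeds; "effort": joint torques, N m; "tool_pos": TCP position; "tool_rot": TCP orientation; "force": force on the tool from outside, world axes, zero at the start; "wrist_torque": the same for the moment, N m; "grip_width": finger opening in m.
Only numpy, scipy, OpenCV 4.12 (cv2) and the standard library are available. Lean on these libraries where they do the work, as an engineer would, in place of code of your own. Each camera call takes 0.05 s, during which the arm holds its last target.

TASK

Two blue lids and a flat steel spatula lie in an overlapping pile. Lift the top lid straight off by its knob, so that the lid and the spatula beneath it stay where they lie, and cover the open white beaker with it: lower it onto the rim, level and centred, and let go. The beaker must stay standing where it is.

Things in the scene. Friction and masses are not known exactly. Their poses are not given: they have to be found in the camera images.
- top_lid: The upper blue round lid, its whole outline in view, lying over the other lid's edge. Disc 170 mm across, 6 mm thick, flat below, 0.10 to 0.20 kg. Round upright knob at its centre, 26 mm across, from 9 to 32 mm above the underside (boss 48 mm across at its foot, up to 9 mm). Origin: centre of the underside, z up. At first nearly level, about 6 mm above the bench, on the lower lid's rim and the spatula.
- lower_lid: The other blue lid of the same shape and size (170 mm across, 6 mm thick, knob 26 mm across up to 32 mm), lying flat on the bench, partly under the top lid; its knob stands beside the top lid's edge, about 112 mm from the top lid's knob. Origin: centre of its underside, z up.
- flat_spatula: Thin flat steel stirring spatula, 12 x 200 x 5 mm, lying on the bench under the far side of the top lid (away from the lower lid), both ends sticking out. Origin: centre of its underside; its y axis runs along its length, z up. Loose and light.
- white_beaker: White plastic open beaker like a small pail, 112 mm across the rim (125 mm over the two ears), 130 mm high, about 0.35 kg, empty, loose, upright on the bench, to the left or to the right of the pile; a clear jug with a handle stands on the other side. Origin: centre of its underside, z up; the centre of the rim is 130 mm straight above it.

How it is judged (in metres and radians):
On the way, in this order (a step that is already met when the one before it is completed fails the run):
1. the top lid is held, lifted clear of the pile by at least 40 mm (height (world z) of top_lid above 0.046 m and contact force between the fingers and top_lid above 0.3 N), for 0.1 s.
2. the lid, still held, is lowered to within 20 mm of the beaker's rim, within 30 mm of its centre (z of top_lid in the frame of white_beaker between 0.122 and 0.15 m and horizontal distance between top_lid and white_beaker below 0.03 m and contact force between the fingers and top_lid above 0.3 N), for 0.1 s.
At the end, for the whole second after the job is handed in: The lid from the top of the pile lies at rest on the white beaker's rim, within 20 mm of its centre and level within about 7 degrees, released; the beaker stands upright, within 40 mm of where it stood; the lower lid and the spatula lie within 15 mm of where they lay (horizontal distance between top_lid and white_beaker below 0.02 m and z of top_lid in the frame of white_beaker between 0.122 and 0.138 m and angle between top_lid's own z axis and vertical below 0.12 rad and angle between white_beaker's own z axis and vertical below 0.1 rad and distance of white_beaker from where it was at the start of the episode below 0.04 m and distance of each of lower_lid, flat_spatula from where it was at the start of the episode below 0.015 m and linear speed of top_lid below 0.02 m/s and contact force between the fingers and top_lid below 0.1 N); the robot touches nothing.
It fails at once if the lower lid is dragged or lifted more than 15 mm (distance of lower_lid from where it was at the start of the episode above 0.015 m).
It fails at once if the spatula beneath is dragged more than 15 mm (distance of flat_spatula from where it was at the start of the episode above 0.015 m).
It fails at once if the beaker is tipped by more than 20 degrees or shoved more than 40 mm (angle between white_beaker's own z axis and vertical above 0.35 rad or distance of white_beaker from where it was at the start of the episode above 0.04 m).
It also fails if it takes over 45 s, if anything falls off the work surface, if the arm or the gripper's body presses on something with over 40 N, if the wrist force passes 120 N, or if a joint passes its speed limit or range.

## Working session

There is one attempt and no reset: what is moved stays moved. The work goes in short steps, Python scripts to look and compute and a shell command to move; the robot and the scene stay as the last step left them, time stands still between calls to the robot, and variables do not carry over. Pictures are saved under pics/ and viewed, and the job is handed in when it is done.

```bash
ls; mkdir -p pics; python3 - <<'E'
from cell import telemetry, optics, env, models
import cv2
o=telemetry.get_obs(); print(o); print(env.tip_reach)
for c in ["side","top"]:
    r=optics.read_camera(c); cv2.imwrite(f"pics/{c}0.png",r["image"])
    print(c,r["fx"],r["fy"],r["cx"],r["cy"],r["k1"],r["cam_to_world"])
    for l in ["top_lid","lower_lid","flat_spatula","white_beaker"]:
        print(l,[(round(d["confidence"],2),d["extent"],int(d["pixels"].sum())) for d in models.masks_of(c,l)],[(round(d["confidence"],2),d["centre"]) for d in models.landmark_of(c,l)])
E
```

```text
pics
{'time_s': 0.0, 'qpos': array([64.52236938, 18.43894739, -4.01502285, 83.17406899,  1.29493874,
       78.54054336, -3.25794114]), 'joint_velocities': array([ 0.01166993, -0.12031986, -0.00083201,  0.0673283 ,  0.10035422,
       -0.0492647 , -0.02812913]), 'effort': array([-2.26180719e-04, -4.91297507e+01, -4.03852863e-01, -3.12527633e+01,
       -6.39656908e-02,  4.35798825e-02,  1.73731723e-04]), 'tool_pos': array([ 0.28757254, -0.58235235,  0.23846998]), 'tool_rot': array([-176.93276949,   89.89152078,  119.35615627]), 'force': array([ 1.04575766, -0.14084724, -0.06458846]), 'wrist_torque': array([-0.02701123,  0.02868408, -0.04386942]), 'grip_width': 0.08681379716473021}
0.017
side 402.04635379028105 402.04635379028105 256.41361700783654 193.60282690595625 -0.05942773802925701 [[-0.84912866  0.32440868 -0.41682075  0.02380874]
 [-0.52765063 -0.48547636  0.6970635   0.78317215]
 [ 0.02377683  0.81183232  0.58340633  0.75117309]
 [ 0.          0.          0.          1.        ]]
top_lid [(0.92, [0.4275, 0.4732, 0.5354, 0.556], 1336)] []
lower_lid [(0.83, [0.4166, 0.5422, 0.5
[... 209 characters left out ...]
4, 0.6072])]
top 441.67753177655334 441.67753177655334 250.2552679061182 188.86168781576464 -0.05636307930736388 [[ 2.03473935e-02  9.93680407e-01 -1.10386736e-01  4.15499977e-01]
 [-9.99787902e-01  2.05744522e-02  9.18155101e-04 -5.00017557e-02]
 [ 3.18349936e-03  1.10344641e-01  9.93888286e-01  1.08162127e+00]
 [ 0.00000000e+00  0.00000000e+00  0.00000000e+00  1.00000000e+00]]
top_lid [(0.73, [0.4344, 0.3622, 0.5729, 0.5542], 3831)] [(0.67, [0.4508, 0.4988])]
lower_lid [(0.62, [0.352, 0.4122, 0.4775, 0.5974], 2895)] []
flat_spatula [(0.6, [0.4998, 0.3315, 0.566, 0.5404], 80)] [(0.56, [0.5398, 0.7332])]
white_beaker [(0.69, [0.6937, 0.4672, 0.8088, 0.6005], 2341)] [(0.83, [0.5346, 0.7289])]
```

View pics/top0.png

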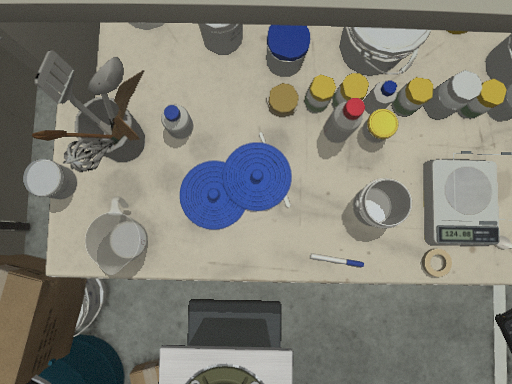

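View pics/side0.png

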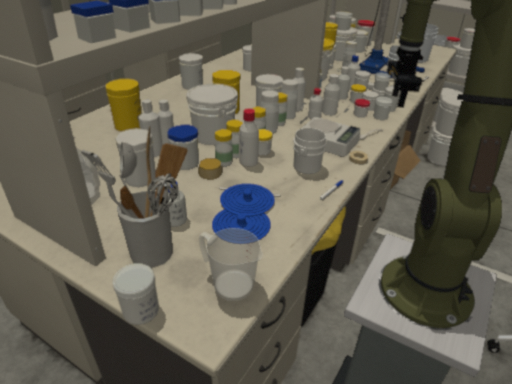

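The top view shows the top lid's knob at about (257,177), the lower lid's knob at (213,195), and the beaker with its open rim centred near (384,202). The clear jug is on the left at (115,245). Next I'll turn these into world positions.

```bash
cat > h.py <<'E'
import numpy as np, cv2
from cell import telemetry, optics, env, models
def rays(r,uv):
    K=np.array([[r["fx"],0,r["cx"]],[0,r["fy"],r["cy"]],[0,0,1.]])
    p=cv2.undistortPoints(np.asarray(uv,float).reshape(-1,1,2),K,np.array([r["k1"],0,0,0.]))[:,0]
    return np.c_[p[:,0],-p[:,1],-np.ones(len(p))]
def depthpts(r,mask):
    v,u=np.nonzero(mask&(r["range_z"]>0)); d=rays(r,np.c_[u,v])*r["range_z"][v,u][:,None]
    T=r["cam_to_world"]; return d@T[:3,:3].T+T[:3,3], np.c_[u,v]
def onplane(r,uv,z):
    T=r["cam_to_world"]; d=rays(r,uv)@T[:3,:3].T; o=T[:3,3]
    return o+d*((z-o[2])/d[:,2])[:,None]
E
python3 - <<'E'
from h import *
def circ(P):
    A=np.c_[2*P[:,:2],np.ones(len(P))]; s=np.linalg.lstsq(A,(P[:,:2]**2).sum(1),rcond=None)[0]
    return s[:2],np.sqrt(s[2]+s[:2]@s[:2])
for c in ["top","side"]:
    r=optics.read_camera(c)
    if c=="top": cv2.imwrite("pics/crop.png",cv2.resize(r["image"][120:250,160:430],None,fx=2.9,fy=2.9,interpolation=cv2.INTER_CUBIC))
    for l in ["top_lid","white_beaker","lower_lid","flat_spatula"]:
        m=models.masks_of(c,l)
        if not m: print(c,l,None); continue
        P,uv=depthpts(r,m[0]["pixels"])
        print(c,l,"z pct",np.percentile(P[:,2],[2,25,50,75,98]).round(4),"xy mid",((P.max(0)+P.min(0))/2).round(4))
        if l=="top_lid":
            k=P[:,2]>.028; print(" knob",k.sum(),P[k].mean(0).round(4),(P[k].min(0)).round(4),P[k].max(0).round(4))
            (cx,cy),ax,_=cv2.fitEllipse(max(cv2.findContours(m[0]["pixels"].astype(np.uint8),0,1)[0],key=len)); print(" ell",cx,cy,ax,onplane(r,[[cx,cy]],.012))
        if l=="white_beaker":
            k=P[:,2]>.12; Q=P[k]; print(" rim",k.sum(),circ(Q),((Q.max(0)+Q.min(0))/2).round(4),Q.max(0)-Q.min(0),np.median(Q[:,2]))
    # depth: tall stuff
    P,_=depthpts(r,np.ones((384,512),bool)); 
    k=(P[:,0]>.3)&(P[:,0]<.62)&(abs(P[:,1]+.0)<.3)&(P[:,2]>.05)&(P[:,2]<.5)
    print(c,"bench med",np.median(P[(P[:,0]>.3)&(P[:,0]<.5)&(abs(P[:,1])<.2)][:,2]))
E
```

```text
top top_lid z pct [0.0071 0.0102 0.0118 0.0134 0.0363] xy mid [ 0.5675 -0.067   0.0214]
 knob 97 [ 0.5675 -0.0663  0.0376] [ 0.5556 -0.0784  0.0325] [ 0.5798 -0.0543  0.0424]
 ell 256.68768310546875 175.8919677734375 (67.08211517333984, 68.28202819824219) [[ 0.56652082 -0.0660637   0.012     ]]
top white_beaker z pct [0.0038 0.0093 0.0624 0.1079 0.1309] xy mid [ 0.5074 -0.3608  0.0652]
 rim 326 (array([ 0.49930779, -0.35002792]), np.float64(0.05078808244232665)) [ 0.5002 -0.3502  0.127 ] [0.1033537  0.10465619 0.01390116] 0.12880579357953414
top lower_lid z pct [0.0012 0.0044 0.006  0.0076 0.031 ] xy mid [0.5218 0.0428 0.0154]
top flat_spatula None
top bench med 0.0011084391451096076
side top_lid z pct [0.0024 0.0098 0.0112 0.0126 0.0352] xy mid [ 0.5709 -0.057   0.0179]
 knob 53 [ 0.5603 -0.0563  0.0349] [ 0.5161 -0.0769  0.0287] [0.5794 0.038  0.0393]
 ell 246.72613525390625 199.07717895507812 (31.686019897460938, 55.58223342895508) [[ 0.5615289  -0.05873944  0.012     ]]
side white_beaker z pct [0.0083 0.0517 0.0905 0.1121 0.1297] xy mid [ 0.5493 -0.4412  0.0662]
 rim 191 (array([ 0.49730912, -0.35092906]), np.float64(0.05059834661665089)) [ 0.4971 -0.3518  0.1261] [0.10253347 0.10942928 0.01207118] 0.1263985125900836
side lower_lid z pct [0.0019 0.0041 0.0054 0.007  0.0313] xy mid [0.5145 0.0962 0.0675]
side flat_spatula None
side bench med -0.0014257101475857459
```

View pics/crop.png

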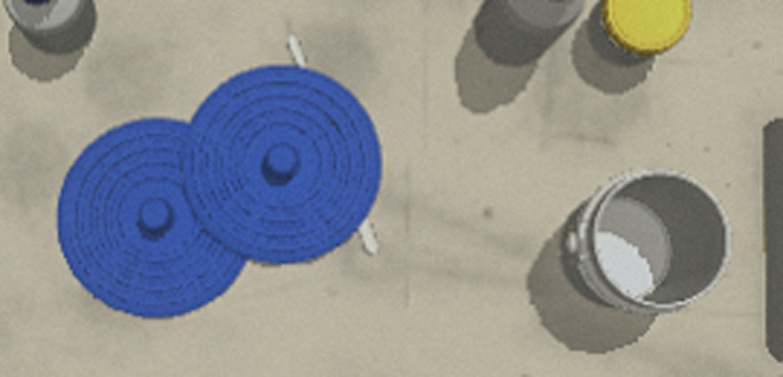

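```bash
cat > w.py <<'E'
from h import *
from scipy.spatial.transform import Rotation as Rn
def delta(tgt,yaw=None):
    o=telemetry.get_obs(); R=Rn.from_euler('xyz',o["tool_rot"],degrees=True)
    print("tcp",o["tool_pos"].round(4),"axes x,y,z:",R.as_matrix().T.round(3).tolist())
    print("shift mm",(1000*R.inv().apply(np.array(tgt)-o["tool_pos"])).round(1))
E
python3 - <<'E'
from w import *
for c in ["top","side"]:
    r=optics.read_camera(c)
    P,_=depthpts(r,np.ones((384,512),bool))
    k=(abs(P[:,0]-.567)<.03)&(abs(P[:,1]+.066)<.03)&(P[:,2]>.031)&(P[:,2]<.045); Q=P[k]
    print(c,"knob",k.sum(),Q.mean(0),(Q.max(0)+Q.min(0))/2,Q.max(0)-Q.min(0))
    k=(abs(P[:,0]-.5)<.07)&(abs(P[:,1]+.35)<.075)&(P[:,2]>.124)&(P[:,2]<.137); Q=P[k]
    print(c,"rim",k.sum(),(Q.max(0)+Q.min(0))/2,Q.max(0)-Q.min(0))
    k=(P[:,0]>.4)&(P[:,0]<.72)&(P[:,1]<.05)&(P[:,1]>-.5)&(P[:,2]>.05)&(P[:,2]<.3)&(np.hypot(P[:,0]-.5,P[:,1]+.35)>.07); Q=P[k]
    print("others",len(Q),Q.min(0) if len(Q) else 0,Q.max(0) if len(Q) else 0)
delta([.567,-.066,.2])
r=optics.read_camera("top"); print(onplane(r,[[659/2.9+160,240/2.9+120]],.13))
E
```

```text
top knob 96 [ 0.5675003  -0.06636607  0.03750279] [ 0.56779469 -0.06640117  0.03781651] [0.02451674 0.02416711 0.01124222]
top rim 264 [ 0.50019369 -0.34979536  0.12942118] [0.1033618  0.10421636 0.01074439]
others 2774 [ 0.40898989 -0.49998887  0.05000982] [ 0.71963742 -0.2283342   0.20707979]
side knob 43 [ 0.56341906 -0.06433786  0.03603919] [ 0.56470502 -0.06578217  0.03542231] [0.0243328  0.02404857 0.00872785]
side rim 138 [ 0.49789564 -0.35144439  0.12850429] [0.10394386 0.10879562 0.0089547 ]
others 1082 [ 0.40854574 -0.49991429  0.05011314] [ 0.71986832 -0.22551253  0.20332194]
tcp [ 0.2878 -0.5828  0.2396] axes x,y,z: [[-0.0, -0.0, -1.0], [0.897, 0.443, -0.0], [0.443, -0.897, 0.0]]
shift mm [  39.5  479.2 -339.7]
[[ 0.49696129 -0.34930227  0.13      ]]
```

```bash
python3 -m pendant '[[87,[0,35,-25],[0,0,0]],[87,[0,75,-53],[0,0,0]],[87,[0,110,-78],[0,0,0]],[87,[0,145,-103],[0,0,0]],[87,[0,180,-128],[0,0,0]],[87,[0,215,-152],[0,0,0]],[87,[0,250,-177],[0,0,0]],[87,[0,285,-202],[0,0,0]],[87,[0,320,-227],[0,0,0]],[87,[0,350,-248],[0,0,0]]]' 20
python3 - <<'E'
from w import *
delta([.5662,-.066,.1])
E
```

```text
time_s: 2.38
tool_pos: [0.4865, -0.2144, 0.24]
tool_rot: [14.8, 89.9, -48.9]
force: [1.5, 0.2, -1.3]
grip_width: 0.0868
tcp [ 0.4865 -0.2144  0.24  ] axes x,y,z: [[0.001, -0.001, -1.0], [0.897, 0.443, 0.0], [0.443, -0.897, 0.001]]
shift mm [139.9 137.1 -97.9]
```

```bash
python3 -m pendant '[[87,[10,25,-18],[0,0,0]],[87,[30,55,-40],[0,0,0]],[87,[55,85,-61],[0,0,0]],[87,[80,108,-78],[0,0,0]],[87,[105,122,-88],[0,0,0]],[87,[125,128,-92],[0,0,0]],[87,[138,128,-92],[0,0,0]],[87,[140,128,-92],[0,0,0]],[87,[140,128,-92],[0,0,0]],[87,[140,128,-92],[0,0,0]]]'
python3 - <<'E'
from w import *
delta([.5662,-.066,.036])
for c in ["side","top"]:
    r=optics.read_camera(c); cv2.imwrite(f"pics/{c}1.png",cv2.resize(r["image"][100:300,130:400],None,fx=2.9,fy=2.9,interpolation=cv2.INTER_CUBIC))
E
```

```text
time_s: 3.22
tool_pos: [0.5604, -0.0787, 0.1007]
tool_rot: [29.9, 89.9, -34.0]
force: [0.1, 0.1, 1.4]
grip_width: 0.0869
tcp [ 0.5604 -0.0787  0.1007] axes x,y,z: [[0.002, -0.001, -1.0], [0.898, 0.441, 0.001], [0.441, -0.898, 0.002]]
shift mm [64.7 10.7 -8.9]
```

View pics/side1.png

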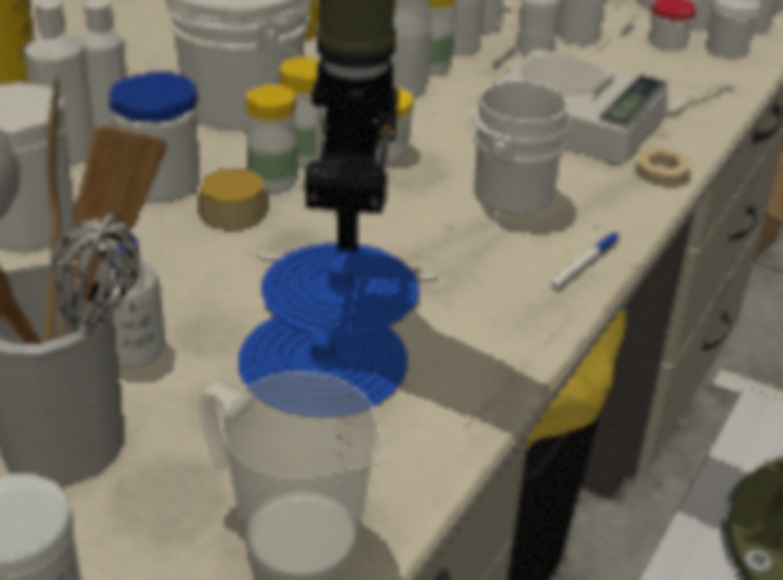

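View pics/top1.png

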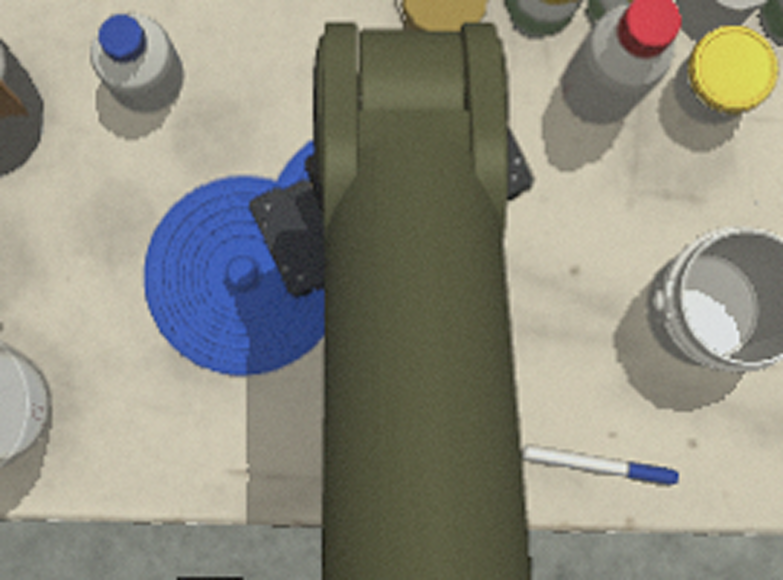

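The side view shows the hand over the top lid, with its finger near (347,225) in the crop and the knob at (342,265). The pile hasn't moved. I'll make a small correction and check how well the measured pose tracks the command.

```bash
python3 -m pendant '[[60,[15,11,-9],[0,0,0]],[60,[25,11,-9],[0,0,0]],[60,[25,11,-9],[0,0,0]],[60,[25,11,-9],[0,0,0]]]'
python3 - <<'E'
from w import *
delta([.5662,-.066,.036])
E
```

```text
time_s: 3.65
tool_pos: [0.5652, -0.0648, 0.0743]
tool_rot: [-99.9, 89.9, -163.7]
force: [-0.5, 0.6, -0.2]
grip_width: 0.0679
tcp [ 0.5652 -0.0648  0.0743] axes x,y,z: [[-0.001, -0.0, -1.0], [0.897, 0.443, -0.001], [0.443, -0.897, -0.0]]
shift mm [38.3  0.4  1.5]
```

```bash
python3 -m pendant '[[60,[12,0,1],[0,0,0]],[60,[24,0,1],[0,0,0]],[60,[32,0,1],[0,0,0]],[60,[36,0,1],[0,0,0]],[60,[38,0,1],[0,0,0]],[60,[38,0,1],[0,0,0]]]'
python3 - <<'E'
from w import *
delta([.5662,-.066,.036])
r=optics.read_camera("side"); cv2.imwrite("pics/side2.png",cv2.resize(r["image"][140:260,190:310],None,fx=5,fy=5,interpolation=cv2.INTER_CUBIC))
E
```

```text
time_s: 4.15
tool_pos: [0.5658, -0.065, 0.0357]
tool_rot: [-128.2, 89.9, 168.1]
force: [0.1, 0.6, -0.1]
grip_width: 0.0598
tcp [ 0.5658 -0.065   0.0357] axes x,y,z: [[-0.001, 0.0, -1.0], [0.897, 0.443, -0.001], [0.443, -0.897, -0.001]]
shift mm [-0.3 -0.1  1.1]
```

View pics/side2.png

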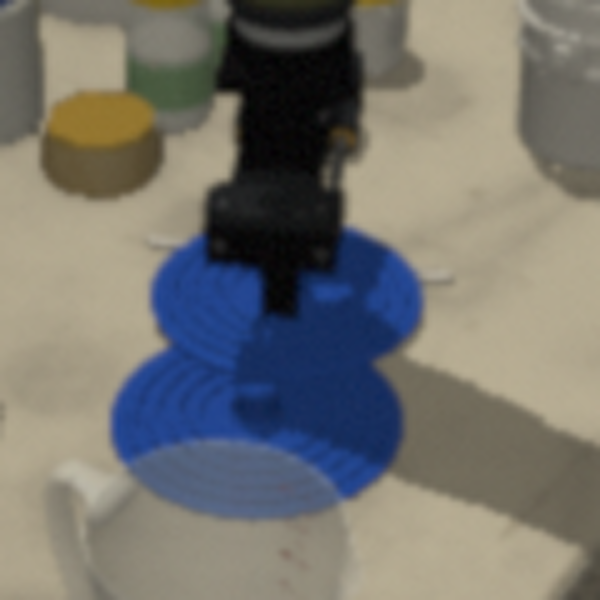

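The near finger's tip is just above the top lid at (282,310), and nothing has moved. Now I'll close slowly.

```bash
python3 -m pendant '[[45,[0,0,1],[0,0,0]],[35,[0,0,1],[0,0,0]],[30,[0,0,1],[0,0,0]],[27,[0,0,1],[0,0,0]],[25,[0,0,1],[0,0,0]],[20,[0,0,1],[0,0,0]],[20,[0,0,1],[0,0,0]],[20,[0,0,1],[0,0,0]]]' 10
python3 -m pendant '[[15,[0,0,0],[0,0,0]],[15,[0,0,0],[0,0,0]],[15,[0,0,0],[0,0,0]]]' 25
```

```text
time_s: 4.87
tool_pos: [0.5668, -0.0659, 0.0367]
tool_rot: [23.9, 90.0, -39.8]
force: [-0.7, 0.6, 1.8]
grip_width: 0.0261
time_s: 5.12
tool_pos: [0.5668, -0.0659, 0.0366]
tool_rot: [38.5, 90.0, -25.2]
force: [-0.5, 0.6, 1.6]
grip_width: 0.0254
```

Gripped at 26 mm. Lift straight up.

```bash
python3 -m pendant '[[15,[-5,0,0],[0,0,0]],[15,[-12,0,0],[0,0,0]],[15,[-22,0,0],[0,0,0]],[15,[-35,0,0],[0,0,0]],[15,[-50,0,0],[0,0,0]],[15,[-70,0,0],[0,0,0]],[15,[-95,0,0],[0,0,0]],[15,[-120,0,0],[0,0,0]],[15,[-142,0,0],[0,0,0]],[15,[-150,0,0],[0,0,0]]]'
python3 -m pendant '[[15,[0,0,0],[0,0,0]],[15,[0,0,0],[0,0,0]]]'
python3 - <<'E'
from w import *
delta([.4985,-.3505,.2])
for c in ["side","top"]:
    r=optics.read_camera(c); cv2.imwrite(f"pics/{c}3.png",cv2.resize(r["image"][70:270,150:420],None,fx=2.9,fy=2.9,interpolation=cv2.INTER_CUBIC))
    P,_=depthpts(r,np.ones((384,512),bool)); b=r["image"].astype(int).reshape(-1,3)[(r["range_z"]>0).ravel()]
    k=(b[:,0]>b[:,2]+60)&(np.hypot(P[:,0]-.566,P[:,1]+.066)<.13)&(P[:,2]>.12)&(P[:,2]<.2); Q=P[k]
    if len(Q)>50:
        A=np.c_[Q[:,:2]-[.566,-.066],np.ones(len(Q))]; s=np.linalg.lstsq(A,Q[:,2],rcond=None)[0]; print(c,len(Q),"plane",s,Q.min(0),Q.max(0))
E
```

```text
time_s: 5.95
tool_pos: [0.5689, -0.0659, 0.1917]
tool_rot: [51.9, 89.6, -11.8]
force: [1.2, 0.1, -1.0]
grip_width: 0.0255
time_s: 6.12
tool_pos: [0.5666, -0.066, 0.1866]
tool_rot: [11.3, 90.0, -52.4]
force: [-0.3, -0.3, -1.8]
grip_width: 0.0253
tcp [ 0.5666 -0.066   0.1866] axes x,y,z: [[0.0, -0.0, -1.0], [0.897, 0.443, 0.0], [0.443, -0.897, 0.001]]
shift mm [ -13.3 -187.1  225. ]
side 1099 plane [-0.00207388  0.00395854  0.16116503] [ 0.48114048 -0.14679592  0.15588407] [0.64695023 0.01866456 0.18645953]
top 56 plane [-0.17310805 -0.24584861  0.18354616] [ 0.58647943 -0.00235462  0.1551985 ] [0.61148409 0.01291628 0.16485075]
```

View pics/side3.png

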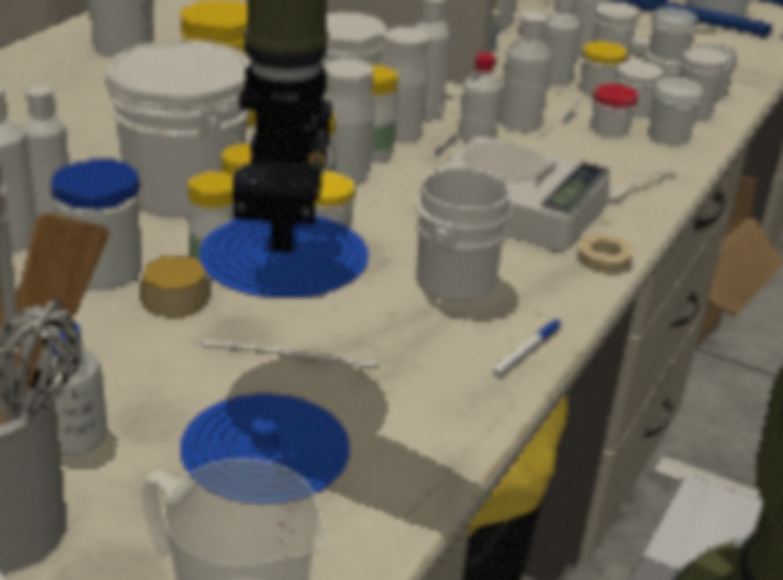

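View pics/top3.png

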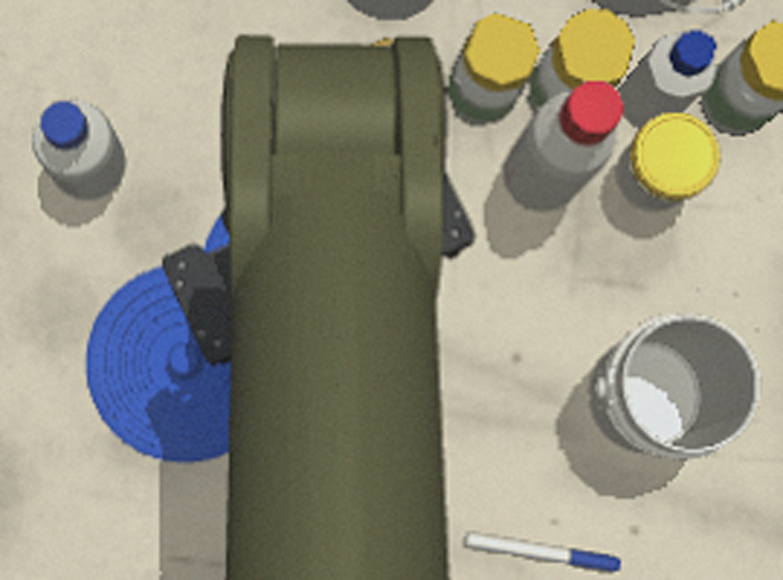

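The lid is held level with its underside at about 0.155 m. The spatula and lower lid look undisturbed. Next I'll carry it over the beaker.

```bash
python3 -m pendant '[[15,[-8,-8,10],[0,0,0]],[15,[-15,-26,31],[0,0,0]],[15,[-16,-48,58],[0,0,0]],[15,[-16,-72,86],[0,0,0]],[15,[-16,-96,115],[0,0,0]],[15,[-16,-120,144],[0,0,0]],[15,[-16,-144,173],[0,0,0]],[15,[-16,-165,198],[0,0,0]],[15,[-16,-180,216],[0,0,0]],[15,[-16,-187,225],[0,0,0]]]'
python3 -m pendant '[[15,[0,0,0],[0,0,0]],[15,[0,0,0],[0,0,0]],[15,[0,0,0],[0,0,0]]]'
python3 - <<'E'
from w import *
delta([.4985,-.3505,.166])
for c in ["side","top"]:
    r=optics.read_camera(c); cv2.imwrite(f"pics/{c}4.png",cv2.resize(r["image"][70:270,200:470],None,fx=2.9,fy=2.9,interpolation=cv2.INTER_CUBIC))
E
```

```text
time_s: 7.05
tool_pos: [0.4956, -0.3547, 0.2003]
tool_rot: [-118.3, 89.8, 177.6]
force: [0.1, -0.2, -0.9]
grip_width: 0.0255
time_s: 7.3
tool_pos: [0.4999, -0.3475, 0.202]
tool_rot: [157.8, 89.9, 94.3]
force: [0.2, 0.8, -0.8]
grip_width: 0.0254
tcp [ 0.4999 -0.3475  0.202 ] axes x,y,z: [[-0.0, 0.002, -1.0], [0.895, 0.446, 0.001], [0.446, -0.895, -0.002]]
shift mm [36.  -2.6  2.2]
```

View pics/side4.png

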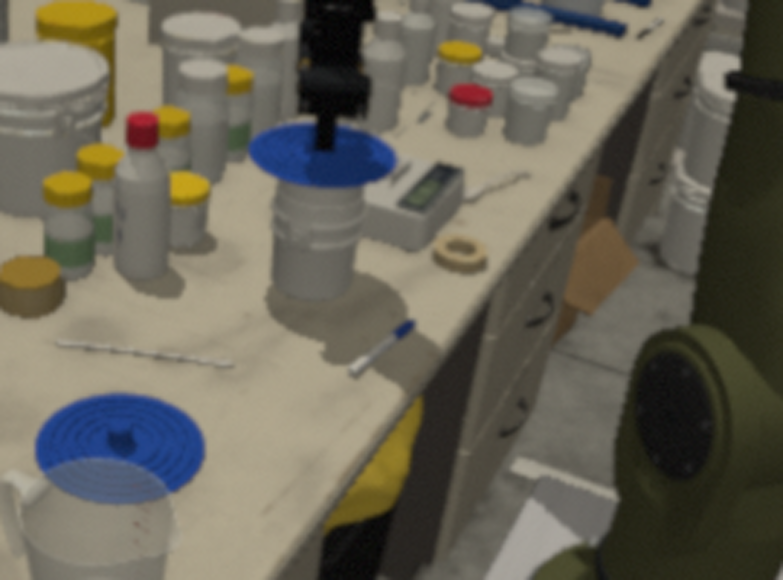

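View pics/top4.png

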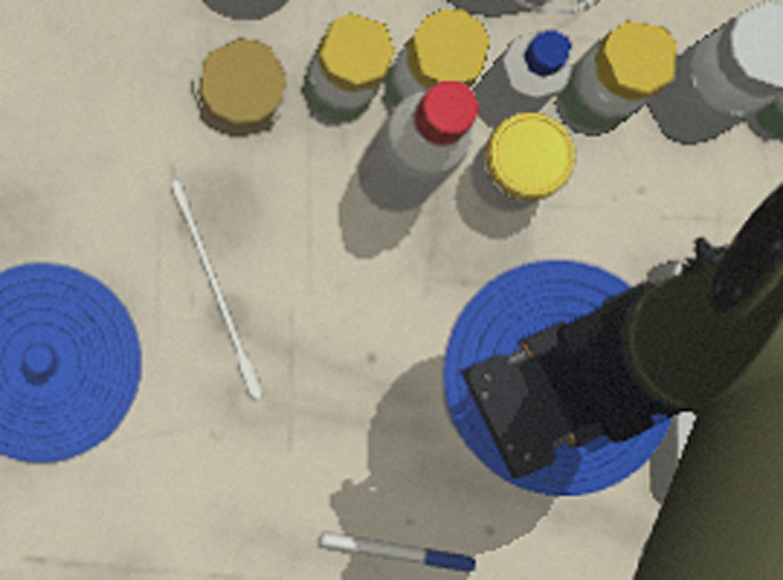

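The lid is above the beaker and clear of the bottles. I'll lower it to just above the rim.

```bash
python3 -m pendant '[[15,[8,-1,1],[0,0,0]],[15,[16,-2,2],[0,0,0]],[15,[24,-2,2],[0,0,0]],[15,[30,-2,2],[0,0,0]],[15,[34,-2,2],[0,0,0]],[15,[36,-2,2],[0,0,0]],[15,[36,-2,2],[0,0,0]],[15,[36,-2,2],[0,0,0]]]'
python3 - <<'E'
from w import *
delta([.4985,-.3505,.1605])
r=optics.read_camera("side"); cv2.imwrite("pics/side5.png",cv2.resize(r["image"][100:180,270:350],None,fx=7,fy=7,interpolation=cv2.INTER_CUBIC))
E
```

```text
time_s: 8.07
tool_pos: [0.4979, -0.3532, 0.1666]
tool_rot: [19.5, 90.0, -44.2]
force: [0.6, 0.3, 0.7]
grip_width: 0.0253
tcp [ 0.4979 -0.3532  0.1666] axes x,y,z: [[0.0, -0.0, -1.0], [0.897, 0.443, 0.0], [0.443, -0.897, 0.0]]
shift mm [ 6.1  1.7 -2.2]
```

View pics/side5.png

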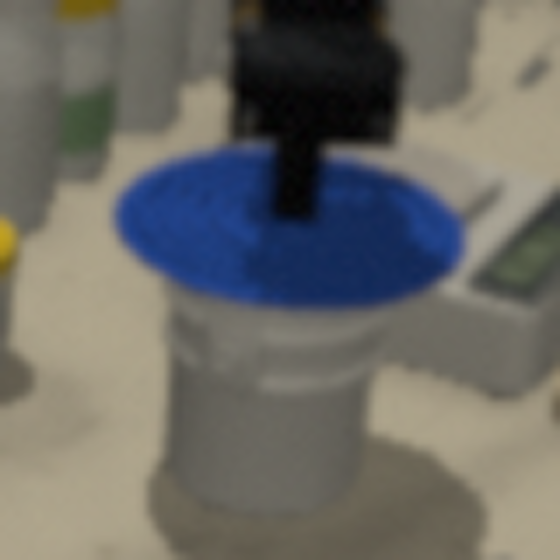

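In the side view the lid (columns 115-463) looks slightly right of the beaker (about 165-388). I'll measure both centres in the same camera before lowering any further.

```bash
python3 - <<'E'
from w import *
from scipy.optimize import least_squares
for c in ["side","top"]:
    r=optics.read_camera(c); im=r["image"].astype(int)
    P,uv=depthpts(r,np.ones((384,512),bool)); b=im[uv[:,1],uv[:,0]]
    k=(b[:,0]>b[:,2]+35)&(np.hypot(P[:,0]-.498,P[:,1]+.351)<.11)&(P[:,2]>.115)&(P[:,2]<.16)
    M=np.zeros((384,512),np.uint8); M[uv[k,1],uv[k,0]]=1
    n,lab,st,_=cv2.connectedComponentsWithStats(M); 
    Q=P[k]; print(c,len(Q),"bbox mid",((Q.max(0)+Q.min(0))/2).round(4),(Q.max(0)-Q.min(0)).round(4),"zmed",np.median(Q[:,2]).round(4))
    H=cv2.convexHull(np.argwhere(M)[:,::-1].astype(np.int32))[:,0]
    W=onplane(r,H,.142)
    f=lambda p:np.hypot(W[:,0]-p[0],W[:,1]-p[1])-.085
    s=least_squares(f,[.498,-.351],loss="soft_l1",f_scale=.002); print("  circle",s.x.round(4),"res",np.median(abs(s.fun)).round(4))
    A=np.c_[Q[:,:2]-[.498,-.351],np.ones(len(Q))]; print("  plane",np.linalg.lstsq(A,Q[:,2],rcond=None)[0].round(4))
    # beaker side wall below rim
    k=(np.hypot(P[:,0]-.498,P[:,1]+.351)<.075)&(P[:,2]>.05)&(P[:,2]<.085)&(b[:,0]<b[:,2]+35); Q=P[k]
    if len(Q)>30:
        g=least_squares(lambda p:np.hypot(Q[:,0]-p[0],Q[:,1]-p[1])-p[2],[.498,-.351,.05],loss="soft_l1",f_scale=.003); print("  wall",len(Q),g.x.round(4))
E
```

```text
side 805 bbox mid [ 0.4967 -0.3476  0.1411] [0.1618 0.1638 0.0362] zmed 0.1422
  circle [ 0.4951 -0.3482] res 0.0027
  plane [-0.0016 -0.0028  0.1422]
  wall 257 [ 0.4981 -0.3513  0.0509]
top 2034 bbox mid [ 0.4977 -0.3509  0.1421] [0.1668 0.1635 0.0121] zmed 0.142
  circle [ 0.4982 -0.3531] res 0.0007
  plane [0.0022 0.0049 0.142 ]
```

Both cameras put the lid within about 3 mm of the beaker's centre, level, with its underside at about 0.136 m. Lower to contact.

```bash
python3 -m pendant '[[15,[1,1,0],[0,0,0]],[15,[2,2,0],[0,0,0]],[15,[3,2,0],[0,0,0]],[15,[4,2,0],[0,0,0]],[15,[5,2,0],[0,0,0]],[15,[5.5,2,0],[0,0,0]],[15,[5.5,2,0],[0,0,0]],[15,[5.5,2,0],[0,0,0]]]'
```

```text
time_s: 8.88
tool_pos: [0.4995, -0.3523, 0.161]
tool_rot: [-80.2, 90.0, -144.0]
force: [-0.3, 0.2, -0.9]
grip_width: 0.0252
```

```bash
python3 -m pendant '[[15,[0.5,0,0],[0,0,0]],[15,[1,0,0],[0,0,0]],[15,[1,0,0],[0,0,0]],[15,[1,0,0],[0,0,0]]]'
python3 -m pendant '[[15,[0.5,0,0],[0,0,0]],[15,[1,0,0],[0,0,0]],[15,[1,0,0],[0,0,0]],[15,[1,0,0],[0,0,0]]]'
```

```text
time_s: 9.22
tool_pos: [0.4997, -0.3524, 0.1603]
tool_rot: [15.5, 90.0, -48.2]
force: [-0.0, 0.5, -0.6]
grip_width: 0.0255
time_s: 9.55
tool_pos: [0.4998, -0.3524, 0.1601]
tool_rot: [13.8, 89.9, -49.9]
force: [-1.9, 2.0, 5.1]
grip_width: 0.0252
```

The wrist now reads 5 N upward, so the lid is on the rim. Release it gently.

```bash
python3 -m pendant '[[26,[0,0,0],[0,0,0]],[28,[0,0,0],[0,0,0]],[31,[0,0,0],[0,0,0]],[36,[0,0,0],[0,0,0]],[45,[0,0,0],[0,0,0]],[55,[0,0,0],[0,0,0]],[60,[0,0,0],[0,0,0]],[60,[0,0,0],[0,0,0]]]' 10
python3 - <<'E'
from w import *
r=optics.read_camera("side"); cv2.imwrite("pics/side6.png",cv2.resize(r["image"][100:180,270:350],None,fx=7,fy=7,interpolation=cv2.INTER_CUBIC))
E
```

```text
time_s: 10.22
tool_pos: [0.4996, -0.3522, 0.1589]
tool_rot: [-141.8, 90.0, 154.5]
force: [-0.5, -0.8, 0.6]
grip_width: 0.0543
```

View pics/side6.png

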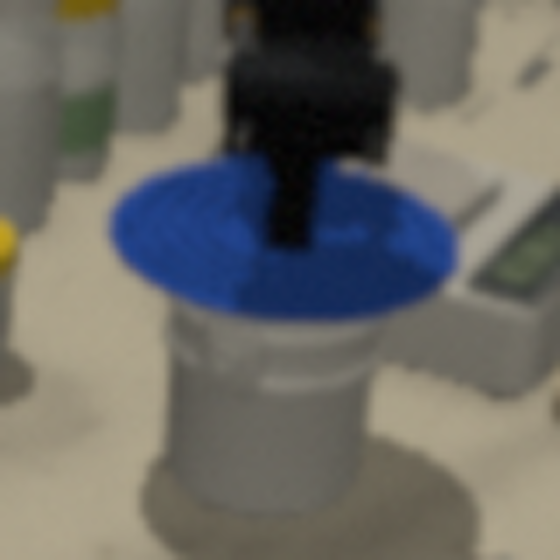

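The lid sits on the rim and the fingers are open to 54 mm around the knob. I'll raise the hand straight up and then move it aside.

```bash
python3 -m pendant '[[60,[-6,0,0],[0,0,0]],[60,[-16,0,0],[0,0,0]],[60,[-30,0,0],[0,0,0]],[60,[-50,0,0],[0,0,0]],[60,[-75,0,0],[0,0,0]],[60,[-100,0,0],[0,0,0]],[60,[-115,0,0],[0,0,0]],[60,[-120,0,0],[0,0,0]]]'
python3 -m pendant '[[60,[0,-10,10],[0,0,0]],[60,[0,-30,35],[0,0,0]],[60,[0,-50,65],[0,0,0]],[60,[0,-70,95],[0,0,0]],[60,[0,-85,120],[0,0,0]],[60,[0,-95,140],[0,0,0]],[60,[0,-100,150],[0,0,0]],[60,[0,-100,150],[0,0,0]],[60,[0,-100,150],[0,0,0]]]'
python3 - <<'E'
from w import *
from scipy.optimize import least_squares
for c in ["side","top"]:
    r=optics.read_camera(c); cv2.imwrite(f"pics/{c}7.png",cv2.resize(r["image"][70:270,170:440],None,fx=2.9,fy=2.9,interpolation=cv2.INTER_CUBIC)); im=r["image"].astype(int)
    P,uv=depthpts(r,np.ones((384,512),bool)); b=im[uv[:,1],uv[:,0]]
    k=(b[:,0]>b[:,2]+35)&(np.hypot(P[:,0]-.498,P[:,1]+.351)<.11)&(P[:,2]>.11)&(P[:,2]<.175); Q=P[k]
    A=np.c_[Q[:,:2]-[.498,-.351],np.ones(len(Q))]; D=Q[:,2]<.15
    print(c,len(Q),"mid",((Q.max(0)+Q.min(0))/2).round(4),"zmed",np.median(Q[:,2]).round(4),"plane",np.linalg.lstsq(A[D],Q[D,2],rcond=None)[0].round(4))
    k=(b[:,0]>b[:,2]+35)&(P[:,2]>.155)&(P[:,2]<.175)&(np.hypot(P[:,0]-.498,P[:,1]+.351)<.11); print("  knob",P[k].mean(0).round(4))
    k=(np.hypot(P[:,0]-.498,P[:,1]+.351)<.075)&(P[:,2]>.05)&(P[:,2]<.085)&(b[:,0]<b[:,2]+35); Q=P[k]
    if len(Q)>30:
        g=least_squares(lambda p:np.hypot(Q[:,0]-p[0],Q[:,1]-p[1])-p[2],[.498,-.351,.05],loss="soft_l1",f_scale=.003); print("  wall",len(Q),g.x.round(4))
E
```

```text
time_s: 10.93
tool_pos: [0.501, -0.3529, 0.2838]
tool_rot: [27.4, 89.6, -36.3]
force: [1.3, -0.5, 0.9]
grip_width: 0.0596
time_s: 11.68
tool_pos: [0.4751, -0.5316, 0.277]
tool_rot: [-161.9, 89.8, 134.3]
force: [-0.3, 1.4, 0.3]
grip_width: 0.0602
side 893 mid [ 0.4968 -0.3477  0.1389] zmed 0.1356 plane [ 0.0035 -0.0091  0.1357]
  knob [ 0.4971 -0.3506  0.1602]
  wall 254 [ 0.4981 -0.3519  0.0513]
top 4692 mid [ 0.5001 -0.3524  0.1466] zmed 0.1354 plane [0.0032 0.0023 0.1353]
  knob [ 0.5006 -0.3522  0.1609]
```

View pics/side7.png

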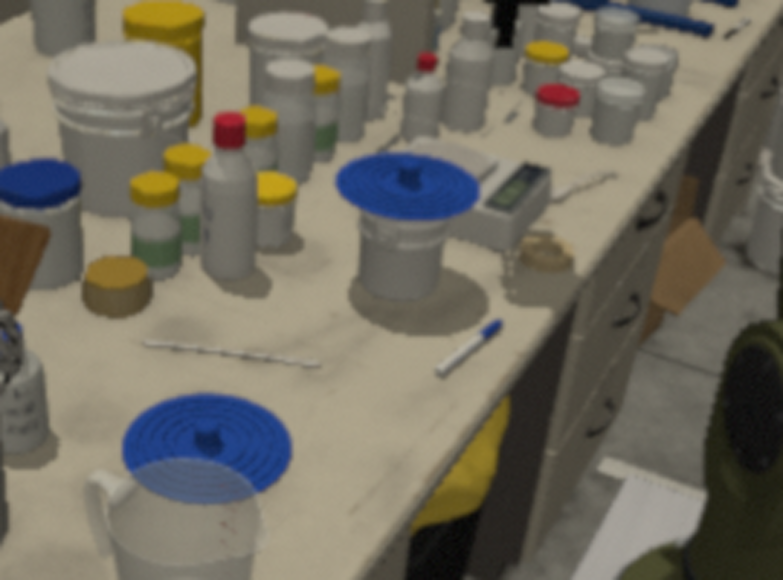

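View pics/top7.png

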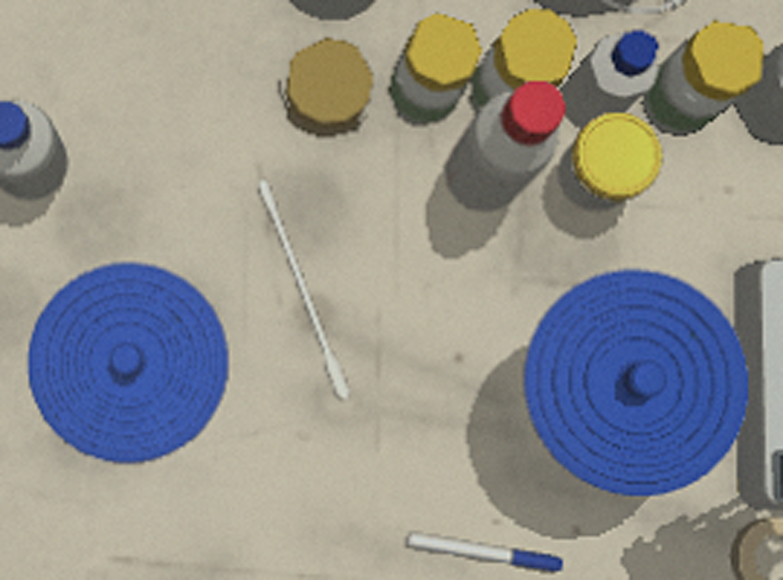

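The lid lies level and centred on the beaker, and the lower lid and spatula are where they were. I'll let the arm settle and hand in.

```bash
python3 -m pendant '[[60,[0,0,0],[0,0,0]],[60,[0,0,0],[0,0,0]],[60,[0,0,0],[0,0,0]]]'; python3 -c "
from cell import env
print(env.sign_off())"
```

```text
time_s: 12.03
tool_pos: [0.4768, -0.5302, 0.2796]
tool_rot: [16.9, 90.0, -46.8]
force: [0.5, -0.7, -0.2]
grip_width: 0.06
the job is handed in; nothing more can be done
None
```

I lifted the top lid straight off by its knob and lowered it onto the white beaker's rim. I let go, backed the arm clear and handed the job in at about 12 s. `env.sign_off()` gives no verdict.

- **Lid on the beaker:** the knob is within about 2.5 mm of the beaker's centre in both cameras. The lid is level to under 1 degree, and its top face is at about 0.1355 m, where a lid on the rim should be.
- **Beaker:** it is upright and shows no measurable shift (under 1 mm at its wall).
- **Lower lid and spatula:** they look unmoved in the before and after pictures. I did not measure their positions in numbers.
- **Camera disagreement:** the two cameras differ by 2–4 mm in absolute position, about what the calibration allows, so I compared lid and beaker within each camera. The networks missed some things, including the spatula in one round, so I worked mainly from depth points and the pictures.

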